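# Press the winged knob home on the controller's splined hub

## Task

The top knob of the manipulator control box has come off. Lift the winged knob with the cross-ribbed stem out of its wooden rack, turn it until its ribs mesh with the cross slots of the hub on top of the box, and push it fully home against the spring, until its disc sits flush on the hub. Finish while still holding the knob pressed home, because the spring lifts it as soon as you let go; leave the other knob and the other things where they are.

Things in the scene. Friction and masses are not known exactly. Their poses are not given: they have to be found in the camera images.
- knob: loose aluminium winged knob, 0.10 to 0.18 kg: disc 50 mm across, 12 mm thick; on it an upright bar (wing, the grip) 46 mm long, 14 wide, 32 tall; below it the ribbed stem. Origin: centre of the disc's underside; z up (wing from +12 to +44 mm), x along the wing. Starts upright in one of the two rack holes, disc on the rack's top, turned any way
- knob_tip (a point): centre of the lower end of the knob's stem, 22 mm below the knob's origin, axes as the knob's. The stem is two crossed ribs (a plus sign) along x and y, each 24 mm end to end and 7 mm thick, lower edges rounded, so it fits the hub in any of four quarter turns
- hub_top (a point): centre of the steel hub's top face, 98 mm above the table, on the middle of the control box. Square post 34 x 34 mm, 28 tall, on a dark 48 mm round base 5 mm thick, cut by two crossed slots 10 mm wide and 28 deep, open at the ends; z up, slots along x and y, parallel to the square's sides. Knob home: its origin coincides with this point, disc resting on the top face
- hub (a joint): angle of the hub about its upright axis relative to the box, rad, counter-clockwise from above. Starts within 0.7 either way; stiff (about 0.25 N m), stays where it is; its angle need not change
- plunger (a joint): travel (m, 0 = up) of the 9 mm spring plunger standing in the middle of the hub's slots, its top 14 mm below the hub's top face. Pushes up with 5 N at first contact and about 8 N with the knob home (0.008); let go, the knob rises about 8 mm
- control_box: fixed black control box, 130 x 130 mm, 65 mm tall, with two aluminium knobs on its front (-x) face and one on its +y face, 44 mm across, standing out 20 mm, below the top. Origin: centre of the underside, on the table; z up. The hub stands on the middle of its top. Box and rack may swap sides of the bench
- rack: the fixed wooden rack, 70 mm (its x) by 190 mm (its y) and 45 mm tall, with two round blind holes 33 mm in diameter and 35 mm deep, 55 mm either side of its middle along its y. Origin: centre of the underside, on the table. One hole holds the winged knob, the other the plain knob.
- plain_knob: the other knob, to be left alone: aluminium disc 50 mm in diameter and 12 mm thick with a round grip 28 mm in diameter and 22 mm tall on top and a plain round stem. Origin: centre of the disc's underside, z up. Stands in the other rack hole.
- vial: a clear sample vial, 28 mm in diameter, 60 mm tall, standing on the table between box and rack; leave it. Origin: centre of the underside.
- battery_pack: a flat black battery pack 60 x 35 x 18 mm lying on the table between box and rack; leave it. Origin: centre of the underside.
- jar: a small glass jar 48 mm in diameter, 50 mm tall, beyond the work; leave it. Origin: centre of the underside.

How it is judged:
By the outcome, as a careful person would: the job done as asked, in the order asked, and still so for the second after the job is handed in, while the arm keeps its last pose, push and grip.
It also fails if it takes over 40 s, if anything falls off the work surface, if the arm or the gripper's body presses on something with over 40 N, if the wrist force passes 120 N, or if a joint passes its speed limit or range.

## Robot

A 6-joint arm with a two-finger parallel gripper is mounted at the origin on the work surface. World frame = base frame: x ahead of the robot, y to its left, z up, the work surface at z = 0. Lengths are in mm, angles in rad, forces in N, time in s.
With the tool pointing down it reaches from about 350 to 975 mm from the base axis. Payload 7.1 kg.
Tool frame: the origin (TCP) lies on the front face of the gripper's body, between the roots of the fingers; the fingertips stand 80 mm ahead of it and the grasp point (between the pads) lies 61 mm ahead of it (env.tips_ahead is the distance from the TCP to the fingertips, in mm); z points along the fingers, y is the line along which they close (so a half turn about z gives the same grasp; the last joint's range is limited). The gripper opens to 88 mm and grips with 3 to 60 N. Pads are 20 mm wide; open, the fingers measure 115 mm over their backs; the gripper's body (75 mm by 178 mm) begins 61 mm behind the grasp point.
Start: joints at [-0.019, 0.423, 1.63, -0, 1.089, -0.019], TCP at [624.984, 0.026, 302.675] pointing down, gripper open.
Joint ranges: [-3, 3], [-0.9, 2.11], [0.09, 2.58], [-1.31, 4.45], [0.11, 2.69], [-2.54, 2.54]. Speed limits (rad/s): [2.39, 2.39, 3.01, 3.14, 3.14, 3.14].

## Interface

Orientations are given as a unit quaternion [x, y, z, w].
In Python, from station import env, set_gripper, viewer, workorder gives the robot as it stands. Calls block until the motion is done:
- env.reach(position, orientation): joint-space move of the TCP to a pose.
- env.move_l(position, rot=None, rate=150, f_stop=None): straight line of the TCP; rot=None keeps the orientation; rate is the mean speed in mm/s. With f_stop (N) it stops when the force on the tool has changed by that much, and returns True; else False.
- env.move_joints(angles): joint-space move.
- set_gripper(opening): finger opening in mm; the grip force is fixed at half the most; returns when the fingers have stopped.
- env.hold(seconds).
- env.ik(position, orientation): joint angles nearest the present ones, or None.
- env.read_state(): the state.
- viewer.camera(name): name is "scene" or "side" or "wrist"; returns the picture (400x640x3 uint8, blue, green, red); there is no depth.
- viewer.camera_params(name): a dict with "fx", "fy", "cx", "cy" (pixels), "pose" (4x4, takes a point from camera to world coordinates); the wrist camera has in their place "tool_from_camera" (4x4, takes a point from camera to tool coordinates, whose origin is the TCP and whose axes are the flange's). Camera axes: x right, y up, looking along -z (the intrinsics and any distortion apply to the point x, -y, -z); pixel columns grow to the right and rows downward; lengths in mm; the calibration is good to about 2 mm. A picture is of the moment at which its call begins: read the wrist's pose just before it. camera_params takes no time and is no camera call.
A pose or a line that the arm cannot do raises env.IKError and nothing moves.
- workorder.sign_off(): hands the job in; it is judged then, once.
The state is a dict: "time_s": time; "qpos": joint angles; "dq": joint speeds; "tau": joint torques, N m; "tool_pos": TCP position; "orientation": TCP orientation; "force": force on the tool from outside, world axes, zero at the start; "wrist_torque": the same for the moment, N m; "width": finger opening in mm; "grip_force": force on a finger pad.
Only numpy, scipy, OpenCV 4.12 (cv2) and the standard library are available. Lean on these libraries where they do the work, as an engineer would, in place of code of your own. Each camera call takes 0.05 s, during which the arm holds its last target. There are 200 camera calls.

## Working session

There is one attempt and no reset: what is moved stays moved. The work goes in short steps, each a Python script; the robot and the scene stay as the last script left them, time stands still between calls to the robot, and variables do not carry over. Pictures are saved under pics/ and viewed, at most 10 in all, crops included, and the job is handed in when it is done.

```bash
ls; mkdir -p pics; python3 - <<'E'
from station import env,set_gripper,viewer,workorder
import cv2
print(env.read_state())
for n in("scene","side","wrist"):
    im=viewer.camera(n); cv2.imwrite(f"pics/{n}0.png",im); print(n,viewer.camera_params(n))
E
```

```text
pics
{'time_s': 0.0, 'qpos': array([-1.89765091e-02,  4.23837391e-01,  1.63070077e+00,  1.36056701e-05,
        1.08861125e+00, -1.89922761e-02]), 'dq': array([-0.00202861, -0.00097157,  0.00077851,  0.00038981,  0.00083451,
        0.00065962]), 'tau': array([ 1.28069914e-03, -5.44622147e+01, -2.73670936e+01,  6.42951974e-02,
        2.27214623e-02, -1.51321510e-04]), 'tool_pos': array([6.24555292e+02, 5.16096698e-02, 3.01899531e+02]), 'orientation': array([ 7.07103226e-01,  7.07109907e-01, -5.35509088e-04, -5.64924471e-04]), 'force': array([-0.1887455 ,  0.25582142, -1.19014834]), 'wrist_torque': array([-0.00893143, -0.00434161,  0.01198017]), 'grip_force': 0.0, 'width': 87.77281432139009}
scene {'fx': 446.4304839516588, 'fy': 446.4304839516588, 'cx': 316.0704849478727, 'cy': 199.66350602286042, 'pose': array([[-7.98839892e-01, -3.64367287e-01,  4.78634838e-01,
         1.00166223e+03],
       [ 6.01502846e-01, -4.74567125e-01,  6.42635488e-01,
         5.33260114e+02],
       [-7.01099072e-03,  8.01263081e-01,  5.98271110e-01,
         5.59624909e+02],
       [ 0.00000000e+00,  0.
[... 288 characters left out ...]
.65307075e-01, -7.28981080e-01,
        -5.40298477e+02],
       [-6.40686901e-03,  7.37908385e-01,  6.74870482e-01,
         6.18966683e+02],
       [ 0.00000000e+00,  0.00000000e+00,  0.00000000e+00,
         1.00000000e+00]])}
wrist {'fx': 291.5836359691619, 'fy': 291.5836359691619, 'cx': 321.01309869716465, 'cy': 197.29314118883977, 'tool_from_camera': array([[ 3.05001810e-07,  9.51747648e-01,  3.06881761e-01,
         8.40794181e+01],
       [ 9.99998462e-01, -5.38447918e-04,  1.66892140e-03,
        -1.43172283e-01],
       [ 1.75363186e-03,  3.06881289e-01, -9.51746184e-01,
        -8.10503848e+01],
       [ 0.00000000e+00,  0.00000000e+00,  0.00000000e+00,
         1.00000000e+00]])}
```

View pics/scene0.png

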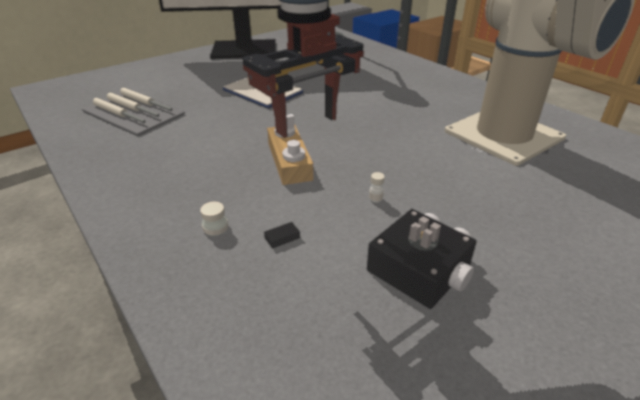

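View pics/side0.png

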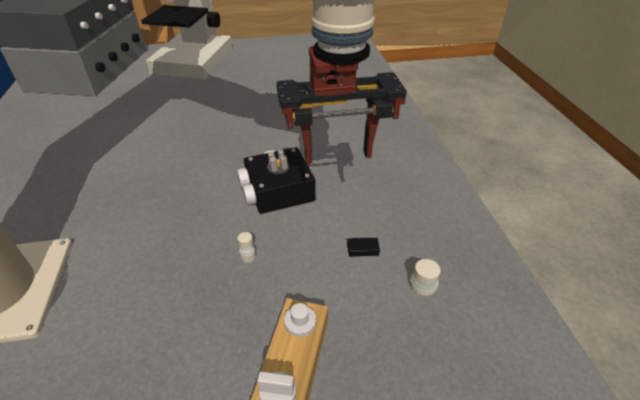

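View pics/wrist0.png

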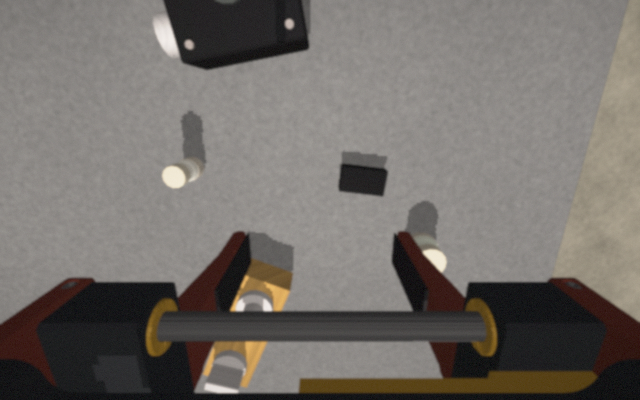

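The scene view shows the box on the +y side, with the hub near (425,232), and the rack on the −y side. In the side view the winged knob is near (277,383), the plain knob near (300,318) and the hub near (278,160). The wrist view shows only parts of the rack and box. I'll get coarse positions from these, then take close wrist views from two places each.

```bash
cat > h.py <<'E'
from station import env,set_gripper,viewer,workorder
import cv2, numpy as np
from scipy.spatial.transform import Rotation as R
def quat(yaw):  # tool down; tool x axis at world angle yaw
    c,s=np.cos(yaw),np.sin(yaw)
    return R.from_matrix(np.array([[c,s,0],[s,-c,0],[0,0,-1.]])).as_quat()
def shot(name,file):
    s=env.read_state(); p=viewer.camera_params(name); im=viewer.camera(name); cv2.imwrite(file,im)
    if name=="wrist":
        T=np.eye(4); T[:3,:3]=R.from_quat(s["orientation"]).as_matrix(); T[:3,3]=s["tool_pos"]
        p["pose"]=T@p["tool_from_camera"]
    np.save(file[:-4]+".npy",dict(p),allow_pickle=True)
    return im,p
def par(file): return np.load(file[:-4]+".npy",allow_pickle=True).item()
def ray(p,u,v):
    d=p["pose"][:3,:3]@np.array([(u-p["cx"])/p["fx"],-(v-p["cy"])/p["fy"],-1]); return p["pose"][:3,3],d
def onz(p,u,v,z):
    o,d=ray(p,u,v); return o+d*(z-o[2])/d[2]
def tri(obs):
    A=np.zeros((3,3));b=np.zeros(3)
    for p,u,v in obs:
        o,d=ray(p,u,v); d=d/np.linalg.norm(d); M=np.eye(3)-np.outer(d,d); A+=M;b+=M@o
    x=np.linalg.solve(A,b)
    return x,[np.linalg.norm(np.cross(x-ray(p,u,v)[0],ray(p,u,v)[1]/np.linalg.norm(ray(p,u,v)[1]))) for p,u,v in obs]
E
python3 - <<'E'
from h import *
np.set_printoptions(precision=1,suppress=True)
sd=viewer.camera_params("side"); sc=viewer.camera_params("scene")
print("knob",onz(sd,277,377,89),"plain",onz(sd,300,310,79))
print("hub",tri([(sd,278,159),(sc,425,230)]))
K=onz(sd,277,377,89); H=tri([(sd,278,159),(sc,425,230)])[0]
q=env.read_state()["orientation"]
# tool x = world +y; look from two places over each, knob first
for n,P,i0 in (("k",K,0),("h",H,1)):
    for i,off in enumerate((-20,-70)):
        env.reach([P[0]+(15 if i else -15),P[1]+off,300],quat(np.pi/2)); env.hold(0.2)
        shot("wrist",f"pics/{n}{i}.png")
print(env.read_state()["time_s"])
a=[cv2.imread(f"pics/{n}{i}.png") for n in "kh" for i in (0,1)]
m=[x[:300,120:520] for x in a]
cv2.imwrite("pics/mosaic.png",np.vstack([np.hstack(m[:2]),np.hstack(m[2:])]))
E
```

```text
knob [ 491.6 -283.4   89. ] plain [ 534.9 -181.3   79. ]
hub (array([535.9, 198.3,  86.9]), [np.float64(2.275990016042023), np.float64(2.275990016042018)])
5.0333
```

View pics/mosaic.png

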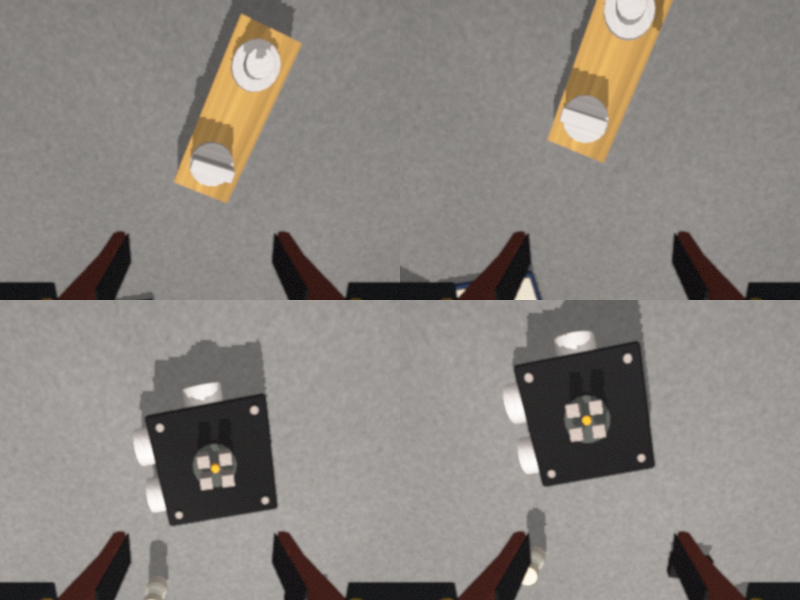

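The mosaic shows the winged knob at k0 ≈ (332,167) and k1 ≈ (705,118) (mosaic offset removed: +120 columns), with the wing's dark side facing up in the image. The hub's four bright prongs and yellow plunger are clear at h0 ≈ (335,170) and h1 ≈ (306,120). Next I'll extract these with masks and zoom in on the knob.

```bash
python3 - <<'E'
from h import *
np.set_printoptions(precision=2,suppress=True)
C={}
for f,(u,v) in {"pics/h0.png":(335,168),"pics/h1.png":(306,120)}.items():
    im=cv2.imread(f); g=im.min(2); m=np.zeros_like(g); m[v-32:v+32,u-32:u+32]=(g[v-32:v+32,u-32:u+32]>140)*255
    n,l,st,ce=cv2.connectedComponentsWithStats(m,connectivity=4)
    print(f,[(tuple(ce[i].round(1)),st[i,4]) for i in range(1,n) if st[i,4]>15])
    hsv=cv2.cvtColor(im,cv2.COLOR_BGR2HSV); y=(hsv[...,1]>150)&(hsv[...,2]>140); yy,xx=np.nonzero(y[v-32:v+32,u-32:u+32]); print("plunger",xx.mean()+u-32,yy.mean()+v-32)
a=[]
for f,(u,v) in {"pics/k0.png":(332,165),"pics/k1.png":(305,120)}.items():
    im=cv2.imread(f); a.append(cv2.resize(im[v-33:v+33,u-33:u+33],(396,396),interpolation=cv2.INTER_CUBIC))
cv2.imwrite("pics/kz.png",np.hstack(a))
E
```

```text
pics/h0.png [((np.float64(345.2), np.float64(159.0)), np.int32(144)), ((np.float64(323.0), np.float64(162.0)), np.int32(145)), ((np.float64(347.5), np.float64(180.6)), np.int32(132)), ((np.float64(326.0), np.float64(183.3)), np.int32(132))]
plunger 334.6393442622951 167.8688524590164
pics/h1.png [((np.float64(315.4), np.float64(107.3)), np.int32(168)), ((np.float64(292.2), np.float64(110.6)), np.int32(166)), ((np.float64(318.4), np.float64(131.2)), np.int32(159)), ((np.float64(295.9), np.float64(134.2)), np.int32(156))]
plunger 306.09722222222223 119.83333333333334
```

View pics/kz.png

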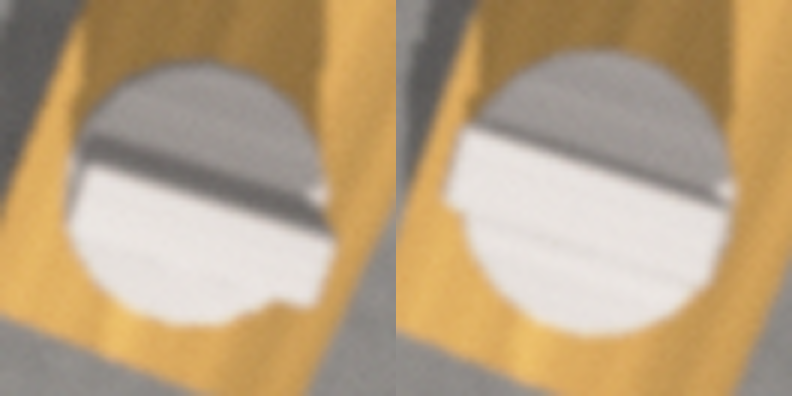

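Zoomed, both views show the wing top as a bright bar with readable corners. In k0 (332.9,171.0) is its centre, and in k1 (303.6,121.3). I'll triangulate the knob and the hub.

```bash
python3 - <<'E'
from h import *
np.set_printoptions(precision=2,suppress=True)
k0,k1,h0,h1=[par(f"pics/{n}.png") for n in("k0","k1","h0","h1")]
z0=np.array([[92,163],[335,240],[316,307],[70,225]])/6+[299,132]
z1=np.array([[70,125],[330,208],[310,286],[48,203]])/6+[272,87]
print("wing centre",tri([(k0,*z0.mean(0)),(k1,*z1.mean(0))]))
for p,z in((k0,z0),(k1,z1)):
    w=np.array([onz(p,*c,89) for c in z])[:,:2]; e=w[1]-w[0]; e2=w[2]-w[3]
    print(w.mean(0),"len",np.linalg.norm(e),np.linalg.norm(e2),"wid",np.linalg.norm(w[3]-w[0]),np.linalg.norm(w[2]-w[1]),"yaw",np.arctan2(e[1],e[0]),np.arctan2(e2[1],e2[0]))
a0=np.array([[345.2,159],[323,162],[347.5,180.6],[326,183.3]]);a1=np.array([[315.4,107.3],[292.2,110.6],[318.4,131.2],[295.9,134.2]])
print("hub",tri([(h0,*a0.mean(0)),(h1,*a1.mean(0))]))
for p,z in((h0,a0),(h1,a1)):
    w=np.array([onz(p,*c,98) for c in z])[:,:2]
    print(w.mean(0),[ (np.linalg.norm(d),np.arctan2(d[1],d[0])) for d in(w[0]-w[1],w[2]-w[3],w[1]-w[3],w[0]-w[2])])
E
```

```text
wing centre (array([ 488.51, -284.72,   87.72]), [np.float64(0.28514545837150956), np.float64(0.28514545837141975)])
[ 488.84 -284.36] len 43.42158991462442 44.70477815688511 wid 11.30185768737459 12.164777781209681 yaw -0.3079468756087111 -0.3266944721232154
[ 488.47 -284.88] len 43.50433570473691 44.39850284655841 wid 12.714350593070376 12.804804247122545 yaw -0.29889889930791746 -0.30069632254884077
hub (array([534.92, 197.14,  96.19]), [np.float64(0.0011597305461681607), np.float64(0.001159730546336232)])
[534.83 197.43] [(np.float64(21.915158642370866), np.float64(0.13504801621266765)), (np.float64(21.693949104531658), np.float64(0.128633831031587)), (np.float64(21.846695064293538), np.float64(1.7101032600868082)), (np.float64(21.986021165453575), np.float64(1.6999945554922964))]
[535.01 197.11] [(np.float64(21.808190867831197), np.float64(0.13573295310154024)), (np.float64(21.64083242273455), np.float64(0.13067810132383026)), (np.float64(21.7619419748466), np.float64(1.7039728704109465)), (np.float64(21.87240115409268), np.float64(1.6963213848932257))]
```

The heights fit: wing top 87.7 against an expected 89, hub 96.2 against 98, prong pitch 22. The wing yaw is −0.305 and the slot yaw 0.132. I'll grasp and lift the knob, then look at it in the hand.

```bash
python3 - <<'E'
from h import *
np.set_printoptions(precision=2,suppress=True)
K=[488.6,-284.6]
for y in(2.837,-0.305): print("grasp",y,env.ik([*K,142],quat(y)))
for y in(1.703,3.273,.132): print("ins",y,env.ik([535,197,194],quat(y)))
env.reach([*K,230],quat(2.837)); env.move_l([*K,142],rate=120)
print(env.read_state()["force"],env.read_state()["tool_pos"])
set_gripper(0); s=env.read_state(); print(s["width"],s["grip_force"],s["force"])
env.move_l([*K,260],rate=100); s=env.read_state(); print(s["width"],s["grip_force"],s["force"],s["time_s"])
env.reach([535,150,290],quat(1.703)); env.hold(.3)
shot("wrist","pics/g.png"); shot("side","pics/gs.png"); s=env.read_state(); print(s["tool_pos"],s["width"],s["time_s"])
a=cv2.imread("pics/g.png")[150:350,220:420]; b=cv2.imread("pics/gs.png")[50:250,180:380]
cv2.imwrite("pics/gz.png",np.hstack([cv2.resize(x,(400,400),interpolation=cv2.INTER_CUBIC) for x in(a,b)]))
E
```

```text
grasp 2.837 [-0.55  0.57  1.85 -0.    0.72 -1.81]
grasp -0.305 [-0.55  0.57  1.85 -0.    0.72  1.33]
ins 1.703 [ 0.33  0.49  1.82 -0.    0.83  0.2 ]
ins 3.273 [ 0.33  0.49  1.82 -0.    0.83 -1.37]
ins 0.132 [ 0.33  0.49  1.82 -0.    0.83  1.77]
[ 0.16  0.06 -0.18] [ 489.01 -284.78  142.5 ]
13.693043956536588 29.999899864196777 [-0.68  0.5   0.72]
13.815970747095776 29.999755918979645 [-0.23  0.84 -1.6 ] 10.1333
[535.07 149.72 290.  ] 13.867227467055303 12.225
```

View pics/gz.png

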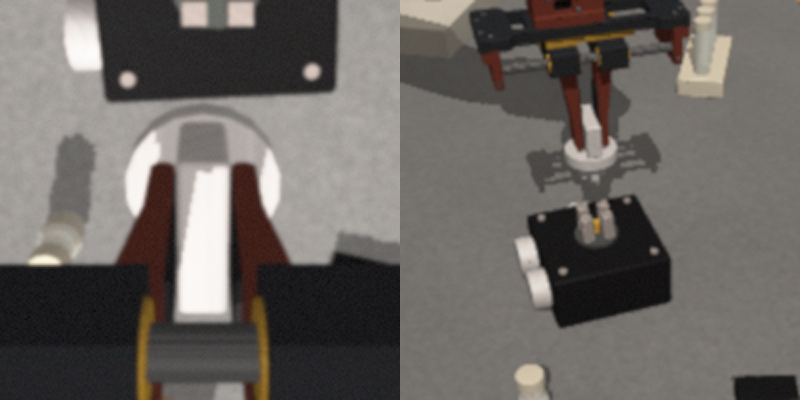

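The wrist crop shows the knob held square, with the wing end's top edge at about (321,231.5) and the disc centred at column ≈321. The side crop shows it upright in the hand with the hub below. I'll compute the in-hand offset from this.

```bash
python3 - <<'E'
from h import *
np.set_printoptions(precision=2,suppress=True)
p=dict(viewer.camera_params("wrist")); p["pose"]=p["tool_from_camera"]
f=lambda u,v,z: onz(p,u/2+220,v/2+150,z)
print("wing end top edge L,R",f(175,163,53.5),f(229,163,53.5))
print("wing end bottom",f(203,124,85.5))
print("disc rim bottom far",f(202,103,97.5),"disc top far",f(202,110,85.5))
print("disc L,R",f(125,185,85.5),f(280,185,85.5))
g=cv2.imread("pics/g.png"); print(g[195:245,321].min(1))
E
```

```text
wing end top edge L,R [22.64 -7.3  53.5 ] [22.65  6.31 53.5 ]
wing end bottom [21.02 -0.25 85.5 ]
disc rim bottom far [23.72 -0.57 97.5 ] disc top far [25.54 -0.55 85.5 ]
disc L,R [  0.42 -24.88  85.5 ] [ 0.47 24.08 85.5 ]
[ 36  40  47  67 109 135 132 120 113 110 115 132 153 163 164 152 131 116
 112 113 115 114 108 108 111 111 113 115 110 112 114 113 115 112 114 125
 139 152 160 170 194 223 238 242 243 242 244 243 243 243]
```

```bash
python3 - <<'E'
from h import *
np.set_printoptions(precision=2,suppress=True)
T=[535.3,197.75]
env.reach([*T,250],quat(1.703)); env.move_l([*T,222],rate=80); env.hold(.3)
s=env.read_state(); print(s["tool_pos"],s["force"])
print(env.move_l([*T,209],rate=25,f_stop=6)); s=env.read_state(); print(s["tool_pos"],s["force"],s["wrist_torque"],s["time_s"])
E
```

```text
[535.49 197.83 222.4 ] [ 0.09  0.39 -2.2 ]
False
[535.34 197.77 208.9 ] [ 0.19 -0.56 -0.93] [ 0.01  0.02 -0.01] 14.05
```

The stem went about 8 mm into the slots without contact. Now I'll push home.

```bash
python3 - <<'E'
from h import *
np.set_printoptions(precision=2,suppress=True)
T=[535.3,197.75]
for z in (203,199,197,196,195,194,193):
    r=env.move_l([*T,z],rate=20,f_stop=14); s=env.read_state(); print(z,r,s["tool_pos"],s["force"],s["width"],s["time_s"])
    if s["force"][2]>20: break
env.hold(.3); s=env.read_state(); print(s["tool_pos"],s["force"],s["wrist_torque"],s["time_s"])
_=shot("side","pics/es.png");shot("scene","pics/ec.png");shot("wrist","pics/ew.png")
a=cv2.imread("pics/es.png")[90:240,200:350]; b=cv2.imread("pics/ec.png")[180:330,350:500]
cv2.imwrite("pics/ez.png",np.hstack([cv2.resize(x,(400,400),interpolation=cv2.INTER_CUBIC) for x in(a,b)]))
E
```

```text
203 False [535.3  197.74 202.95] [-0.11  0.54 -0.68] 13.746860003100059 14.5
199 False [535.37 197.78 199.21] [-1.84  0.21  5.72] 14.092580159526838 14.85
197 False [535.4  197.79 197.27] [-1.76 -0.32  6.32] 13.885588508119401 15.1
196 False [535.37 197.79 196.35] [-1.3  -0.27  5.82] 13.901866853487617 15.35
195 False [535.41 197.76 195.38] [-2.13 -1.44  6.5 ] 13.967380666573366 15.6
194 False [535.42 197.78 194.88] [-3.58 -0.93 10.03] 13.477648507081339 15.85
193 False [535.45 197.81 194.81] [-5.99 -1.71 19.94] 13.896912165738536 16.1
[535.46 197.82 194.82] [-6.23 -2.05 19.18] [-0.43  1.25 -0.03] 16.4
```

View pics/ez.png

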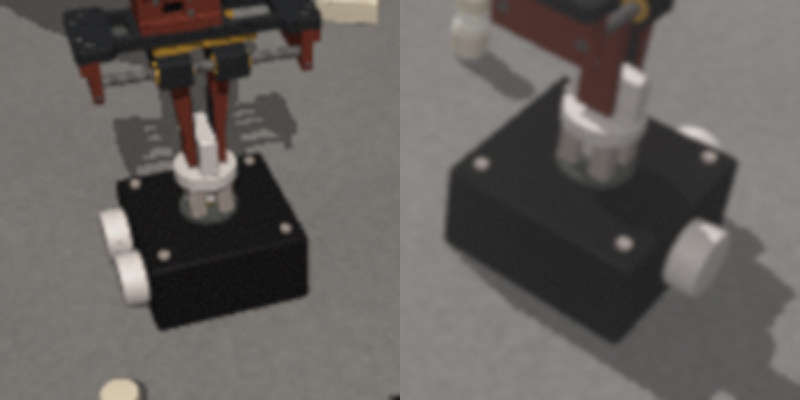

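Both views show the disc resting on the hub prongs, wing upright and held. The hard stop came at TCP z 194.8 (195.4 expected), after about 8 mm of spring travel, with 19 N of push. Handing in.

```bash
python3 -c "
from station import workorder
print(workorder.sign_off())"
```

```text
the job is handed in; nothing more can be done
None
```

The winged knob is meshed with the hub and was handed in held fully home at about 19 N, its disc seated on the hub, after 16.4 s of robot time; the sign-off returned no verdict.

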